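Set the graded pistons into their dishes

ROBOT

A 6-joint arm with a two-finger parallel gripper is mounted at the origin on the work surface. World frame = base frame: x ahead of the robot, y to its left, z up, the work surface at z = 0. Lengths are in m, angles in degrees, forces in N, time in s.
With the tool pointing down it reaches from about 0.35 to 0.875 m from the base axis. Payload 4.2 kg.
Tool frame: the origin (TCP) lies between the finger pads; the fingertips stand 14 mm ahead of it and the grasp point (between the pads) lies 5 mm behind it; x points along the fingers, y is the direction in which the jaws open and shut, and the axes are right-handed (so a half turn about x gives the same grasp; the last joint's range is limited). The gripper opens to 87 mm and grips with 3 to 60 N. Pads are 19 mm wide; open, the fingers measure 117 mm over their backs; the gripper's body (75 mm by 190 mm) begins 51 mm behind the grasp point.
Start: joints at [-49.068, 22.042, 0.453, 0, -68.411, -14.817], TCP at [0.275, -0.561, 0.237] pointing down, gripper open.
Joint ranges: [-179.83, 179.83], [-69.29, 118.12], [-61.27, 80.66], [-181.25, 117.63], [-171.15, -9.14], [-177.46, 177.46]. Speed limits (degrees/s): [159.86, 159.86, 180, 180, 180, 180].

INTERFACE

Orientations are given as a 3x3 rotation matrix whose columns are the frame's x, y, z axes.
In Python, from station import r, imaging, job gives the robot as it stands. The module is installed in compiled form; this text tells all that it offers.
- The arm moves only by the tool apply_moves, never from a script. Its arguments are lists of equal length, an entry for each row: "xyz": the shift along the tool's x, y, z in m, a list of three; "twist": the turn about the tool's x in degrees; "claw": the opening, from 0 (shut) to 1 (fully open). A call has 1 to 12 rows; each row shifts and turns the pose as measured when the row begins, along the tool's axes as they then stand; what a row does not reach is not made up. A row lasts 1/10 s, in which the tool goes at most 50 mm and 8.59 degrees, less where a joint would pass 70% of its speed; a pose out of reach is approached as far as the arm can. A call is refused whole if a number of a shift passes 0.05 or a number of a turn 8.59, either way. A call with a gripper value outside its range is refused whole. The fingers move at their own pace and stop on an object; the grip force is fixed at half the most. Time passes only in rows, so rows that do not move let the fingers close. It gives the time, the measured TCP pose, the force and the opening at its end, in the units of the state.
- r.sense(): the state, without advancing time (a new reading comes with each control period).
- imaging.capture(name): name is "scene" or "top" or "wrist"; returns a dict with "pixels" (400x640x3 uint8, red, green, blue), "mtx" (3x3 intrinsics, pixels), "distortion" ([k1, k2, p1, p2, k3] as OpenCV has them; the pictures are not rectified), "view" (4x4, takes a point from world to camera coordinates). Camera axes: x right, y down, z forward; pixel columns grow to the right and rows downward; lengths in m; the calibration is good to about 2 mm. A picture is of the moment at which its call begins. There is no depth.
- job.finish_job(): hands the job in, once; it reports no verdict.
Trained networks look in a picture, given as the dict that the camera call returned (one of the last four; its "shot" number tells which), for a name from the list of things; names that differ only in an ending like _2 or _b are one class to them, and where a whole thing is asked for, a point or a joint stands for the part that bears it (a point fixed in the world has none). Each returns a list of dicts, best first, with "p" (0 to 1); they miss things now and then, are a little off and sometimes report something else, mostly with a low value. They report only what shows in the picture. A call takes as long as a camera call.
- imaging.regions_of(query, picture): "mask" (400x640 bool, what is visible of it) and "centre" ([column, row] in pixels, amid what is visible of it).
The state is a dict: "time_s": time; "joints": joint angles; "joint_velocities": joint speeds; "effort": joint torques, N m; "tcp_pos": TCP position; "ee_rot": TCP orientation; "wrist_force": force on the tool from outside, world axes, zero at the start; "moment": the same for the moment, N m; "gripper_width": opening from 0.0 (shut) to 1.0 (fully open).
Only numpy, scipy, OpenCV 4.12 (cv2) and the standard library are available. Lean on these libraries where they do the work, as an engineer would, in place of code of your own. Each camera call takes 0.05 s, during which the arm holds its last target.

TASK

Stand each of the four paint-marked pistons upright, crown up, inside the parts dish of the same colour as its mark. Set them down rather than letting them drop, and leave the burnt unmarked piston and the oil filter where they are.

Things in the scene. Friction and masses are not known exactly. Their poses are not given: they have to be found in the camera images.
- piston_red_mid (a point): centre (half-way up) of the bright aluminium engine piston with a red paint mark (a disc 34 mm across) on its flat crown; a solid cylinder 54 mm in diameter and 50 mm tall, about 0.16 kg, standing loose and upright on the bench (surface at height 0), crown up; z axis up, its underside is 25 mm below this point; yaw does not matter
- piston_yellow_mid (a point): centre (half-way up) of the bright aluminium engine piston with a yellow paint mark (a disc 34 mm across) on its flat crown; a solid cylinder 54 mm in diameter and 50 mm tall, about 0.16 kg, standing loose and upright on the bench (surface at height 0), crown up; z axis up, its underside is 25 mm below this point; yaw does not matter
- piston_blue_mid (a point): centre (half-way up) of the bright aluminium engine piston with a blue paint mark (a disc 34 mm across) on its flat crown; a solid cylinder 54 mm in diameter and 50 mm tall, about 0.16 kg, standing loose and upright on the bench (surface at height 0), crown up; z axis up, its underside is 25 mm below this point; yaw does not matter
- piston_green_mid (a point): centre (half-way up) of the bright aluminium engine piston with a green paint mark (a disc 34 mm across) on its flat crown; a solid cylinder 54 mm in diameter and 50 mm tall, about 0.16 kg, standing loose and upright on the bench (surface at height 0), crown up; z axis up, its underside is 25 mm below this point; yaw does not matter
- dish_red: red round plastic parts dish, fixed to the bench: 90 mm across at the rim, 10 mm high, inner floor 4 mm above the bench, so the rim stands 6 mm above the inner floor; the flat floor is about 77 mm across; origin at the centre of its underside, z up
- dish_yellow: yellow round plastic parts dish, fixed to the bench: 90 mm across at the rim, 10 mm high, inner floor 4 mm above the bench, so the rim stands 6 mm above the inner floor; the flat floor is about 77 mm across; origin at the centre of its underside, z up
- dish_blue: blue round plastic parts dish, fixed to the bench: 90 mm across at the rim, 10 mm high, inner floor 4 mm above the bench, so the rim stands 6 mm above the inner floor; the flat floor is about 77 mm across; origin at the centre of its underside, z up
- dish_green: green round plastic parts dish, fixed to the bench: 90 mm across at the rim, 10 mm high, inner floor 4 mm above the bench, so the rim stands 6 mm above the inner floor; the flat floor is about 77 mm across; origin at the centre of its underside, z up
- piston_burnt_mid (a point): centre (half-way up) of the burnt piston: sooty black all over, no paint mark, same size as the others (54 mm diameter, 50 mm tall), standing loose on the bench among them; must be left where it stands
- filter_mid (a point): centre (half-way up) of a white oil filter with an orange band, 67 mm in diameter and 72 mm tall, standing loose at the far side of the bench; must be left where it stands

How it is judged:
By the outcome, as a careful person would: the job done as asked, in the order asked, and still so for the second after the job is handed in, with the robot touching nothing.
It also fails if it takes over 99 s, if anything falls off the work surface, if the arm or the gripper's body presses on something with over 40 N, if the wrist force passes 120 N, or if a joint passes its speed limit or range.

## Working session

There is one attempt and no reset: what is moved stays moved. The work goes in short steps, Python scripts to look and compute and a tool call to move; the robot and the scene stay as the last step left them, time stands still between calls to the robot, and variables do not carry over. Pictures are saved under pics/ and viewed, and the job is handed in when it is done.

Besides the shell and the picture viewer there is one more tool, called after "Call:" in YAML: its name, and indented under it one key for each argument. apply_moves: Moves the arm, as the interface text tells. Its arguments: {"type":"object","properties":{"xyz":{"type":"array","items":{"type":"array","items":{"type":"number"}}},"twist":{"type":"array","items":{"type":"number"}},"claw":{"type":"array","items":{"type":"number"}}},"required":["xyz","twist","claw"]}

```bash
mkdir -p pics
cat > h.py <<'E'
import numpy as np, cv2
from station import r, imaging, job
def ray(pic,uv,z):
    K=np.array(pic['mtx']);d=np.array(pic['distortion'],float);V=np.array(pic['view'])
    n=cv2.undistortPoints(np.array([[uv]],float),K,d)[0,0]
    R=V[:3,:3];t=V[:3,3];c=-R.T@t;dd=R.T@np.array([n[0],n[1],1])
    return c+dd*(z-c[2])/dd[2]
def save(pic,n): cv2.imwrite(f'pics/{n}.png',cv2.cvtColor(pic['pixels'],cv2.COLOR_RGB2BGR))
E
python3 - <<'E'
from h import *
s=r.sense();print(s['time_s'],s['tcp_pos'],np.round(s['ee_rot'],3).tolist(),s['gripper_width'])
for n in ['top','scene']:
    p=imaging.capture(n);save(p,n+'1');print(n,np.round(p['view'],3).tolist())
    if n=='top':
        for q in ['piston_red_mid','piston_yellow_mid','piston_blue_mid','piston_green_mid','dish_red','dish_yellow','dish_blue','dish_green','piston_burnt_mid','filter_mid']:
            for o in imaging.regions_of(q,p)[:2]:
                z=.05 if 'mid' in q else .01
                ys,xs=np.where(o['mask'])
                print(q,round(o['p'],2),np.round(o['centre'],1),ray(p,o['centre'],z).round(4),o['mask'].sum(),xs.min(),xs.max(),ys.min(),ys.max())
print(r.sense()['time_s'])
E
```

```text
0.0 [ 0.27484743 -0.56068648  0.23548551] [[-0.001, -0.44, 0.898], [0.002, 0.898, 0.44], [-1.0, 0.002, -0.0]] 0.9986561922530857
top [[0.001, -1.0, 0.002, 0.007], [-0.99, -0.002, -0.14, 0.561], [0.14, -0.002, -0.99, 0.912], [0.0, 0.0, 0.0, 1.0]]
piston_red_mid 0.91 [200.5 279.5] [0.3461 0.2786 0.05  ] 511 188 215 268 291
piston_yellow_mid 0.94 [321.5 233. ] [ 0.4592 -0.0131  0.05  ] 391 313 334 222 244
piston_blue_mid 0.66 [252.7 243.6] [0.4331 0.1535 0.05  ] 411 241 264 233 254
piston_green_mid 0.83 [372.1 243. ] [ 0.435  -0.1357  0.05  ] 414 361 384 230 250
dish_red 0.55 [262.5 172.1] [0.6171 0.1384 0.01  ] 937 245 278 151 185
dish_yellow 0.62 [466.4 220.9] [ 0.4906 -0.3881  0.01  ] 884 453 485 204 238
dish_blue 0.79 [357.1 163.2] [ 0.641  -0.1068  0.01  ] 830 338 369 149 181
dish_green 0.7 [165.5 199.7] [0.5445 0.3898 0.01  ] 897 151 184 181 214
piston_burnt_mid 0.66 [443.  281.6] [ 0.3412 -0.307   0.05  ] 455 431 456 272 293
filter_mid 0.61 [296.  103.2] [0.7888 0.0514 0.05  ] 684 283 308 86 118
scene [[0.513, 0.858, 0.013, -0.313], [0.635, -0.37, -0.678, -0.326], [-0.577, 0.356, -0.735, 1.532], [0.0, 0.0, 0.0, 1.0]]
0.6
```

View pictures.

View pics/top1.png

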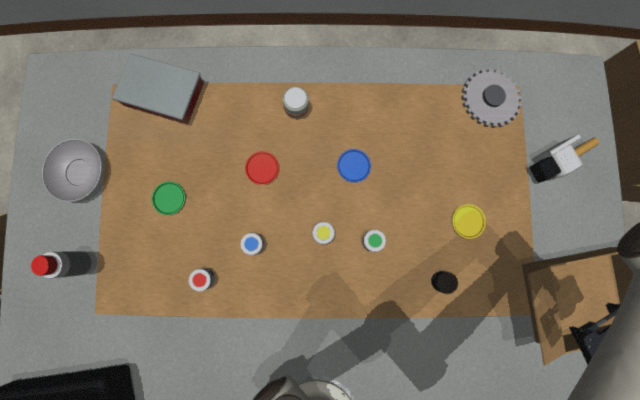

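View pics/scene1.png

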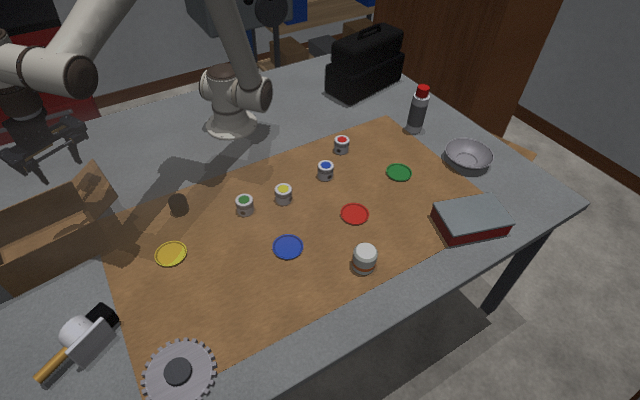

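The top view shows the red, blue, yellow and green crowns at about (200,280), (252,244), (323,233) and (375,240). The dishes are at red (262,168), blue (354,165), yellow (468,221) and green (169,198), and the burnt piston is at (445,282). I'll refine these centres by colour.

```bash
cat >> h.py <<'E'
H={'red':[(0,8),(172,180)],'yellow':[(22,36)],'blue':[(100,125)],'green':[(55,90)]}
def blobs(p,c,amin=60):
    hsv=cv2.cvtColor(p['pixels'],cv2.COLOR_RGB2HSV);m=np.zeros(hsv.shape[:2],np.uint8)
    for a,b in H[c]: m|=cv2.inRange(hsv,(a,140,70),(b,255,255))
    n,l,st,ce=cv2.connectedComponentsWithStats(m)
    return [(st[i],ce[i],l==i) for i in range(1,n) if st[i][4]>=amin]
E
python3 - <<'E'
from h import *
for n in ['top','scene']:
    p=imaging.capture(n)
    for c in H:
        for st,ce,m in blobs(p,c):
            cs,_=cv2.findContours(m.astype(np.uint8),0,1)
            h=cv2.convexHull(max(cs,key=len));M=cv2.moments(h);uv=(M['m10']/M['m00'],M['m01']/M['m00'])
            print(n,c,st.tolist(),np.round(uv,1),'z50',ray(p,uv,.05)[:2].round(4),'z10',ray(p,uv,.010)[:2].round(4))
E
```

```text
top red [245, 151, 34, 34, 915] [261.6 167.6] z50 [0.6207 0.1356] z10 [0.629 0.141]
top red [31, 256, 19, 19, 284] [ 40.  265.2] z50 [0.3716 0.6972] z10 [0.3693 0.7267]
top red [193, 274, 13, 13, 127] [199.  279.8] z50 [0.3454 0.2822] z10 [0.3419 0.294 ]
top yellow [452, 204, 34, 35, 929] [468.5 221. ] z50 [ 0.4878 -0.3772] z10 [ 0.4904 -0.3937]
top yellow [318, 227, 11, 12, 105] [323.  232.4] z50 [ 0.4606 -0.0167] z10 [ 0.462  -0.0178]
top blue [338, 150, 32, 32, 814] [353.6 165.4] z50 [ 0.6266 -0.0931] z10 [ 0.6352 -0.0975]
top blue [245, 238, 12, 12, 115] [250.6 243.5] z50 [0.4334 0.1587] z10 [0.4337 0.1652]
top green [153, 182, 31, 32, 776] [168.1 197.7] z50 [0.5447 0.3677] z10 [0.5497 0.3831]
top green [370, 235, 11, 11, 87] [374.9 240.1] z50 [ 0.4419 -0.1426] z10 [ 0.4425 -0.1491]
scene red [417, 83, 13, 15, 130] [422.9  89.7] z50 [0.2427 0.7627] z10 [0.1957 0.8167]
scene red [340, 203, 29, 22, 511] [354.1 213.4] z50 [0.664  0.1146] z10 [0.6367 0.1384]
scene yellow [154, 241, 33, 26, 642] [170.2 253.3] z50 [ 0.5328 -0.3953] z10 [ 0.4994 -0.3952]
scene blue [273, 237, 30, 22, 511] [287.6 247.2] z50 [ 0.6738 -0.1135] z10 [ 0.6469 -0.1002]
```

Call:
apply_moves:
  xyz:
    - [0.003,0.03,0.033]
    - [0.003,0.03,0.033]
    - [0.003,0.03,0.033]
    - [0.003,0.03,0.033]
    - [0.003,0.03,0.033]
    - [0.003,0.03,0.033]
    - [0.003,0.03,0.033]
    - [0.003,0.03,0.033]
    - [0.003,0.03,0.033]
    - [0.003,0.03,0.033]
  twist: [0,0,0,0,0,0,0,0,0,0]
  claw: [1,1,1,1,1,1,1,1,1,1]

```text
time_s: 1.7
tcp_pos: [0.4452, -0.1377, 0.2061]
ee_rot: [[0.006, -0.431, 0.902], [-0.004, 0.902, 0.431], [-1.0, -0.006, 0.004]]
wrist_force: [0.8, -0.2, 0.6]
gripper_width: 0.999
```

```bash
cat >> h.py <<'E'
def to(x,y,z):
    s=r.sense();R=np.array(s['ee_rot']);d=R.T@(np.array([x,y,z])-s['tcp_pos']);n=np.linalg.norm(d)/.05
    print('t',round(s['time_s'],2),'tcp',np.round(s['tcp_pos'],4),'w',round(s['gripper_width'],3),'F',np.round(s['wrist_force'],1),'delta tool',d.round(4),'rows',n.round(2))
def wrist(n):
    p=imaging.capture('wrist');save(p,n)
    for c in H:
        for st,ce,m in blobs(p,c):
            cs,_=cv2.findContours(m.astype(np.uint8),0,1)
            h=cv2.convexHull(max(cs,key=len));M=cv2.moments(h);uv=(M['m10']/M['m00'],M['m01']/M['m00'])
            print(c,st.tolist(),'z50',ray(p,uv,.05)[:2].round(4),'z10',ray(p,uv,.010)[:2].round(4))
E
python3 - <<'E'
from h import *
to(.442,-.143,.12);print(np.round(r.sense()['ee_rot'],3).tolist());wrist('w1')
E
```

```text
t 1.7 tcp [ 0.4452 -0.1377  0.2061] w 0.999 F [ 0.8 -0.2  0.6] delta tool [ 0.0861 -0.0029 -0.0055] rows 1.73
[[0.006, -0.431, 0.902], [-0.004, 0.902, 0.431], [-1.0, -0.006, 0.004]]
yellow [13, 59, 105, 103, 7975] z50 [ 0.479  -0.3651] z10 [ 0.4932 -0.3904]
yellow [425, 244, 20, 20, 214] z50 [ 0.4564 -0.0063] z10 [0.4677 0.0155]
blue [251, 319, 68, 44, 2428] z50 [ 0.6142 -0.1   ] z10 [ 0.6462 -0.0906]
green [308, 174, 28, 28, 604] z50 [ 0.446  -0.1362] z10 [ 0.4559 -0.1315]
```

View pics/w1.png

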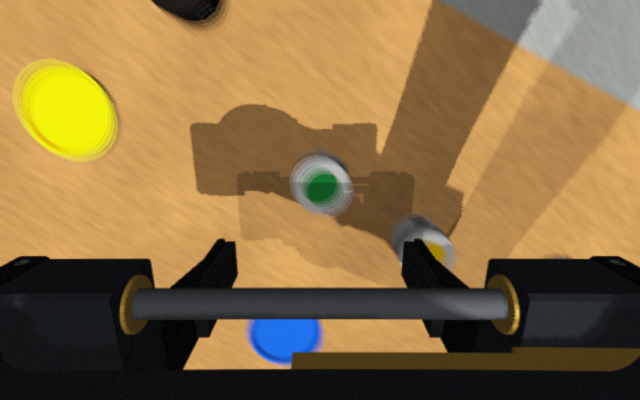

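The picture is blurred because the arm was still moving: green crown near (321,187), yellow dish near (65,108). I'll let it settle and measure again.

Call:
apply_moves:
  xyz:
    - [0,0,-0.008]
    - [0,0,0]
  twist: [0,0]
  claw: [1,1]

```text
time_s: 1.95
tcp_pos: [0.4409, -0.1346, 0.2059]
ee_rot: [[0.008, -0.441, 0.898], [-0.002, 0.898, 0.441], [-1.0, -0.006, 0.006]]
wrist_force: [-0.1, -1.1, -1.0]
gripper_width: 1.003
```

Run:
```python
from h import *
wrist('w2');to(.442,-.143,.12);print(np.round(r.sense()['ee_rot'],3).tolist());
```

```text
yellow [7, 57, 98, 97, 7269] z50 [ 0.4772 -0.369 ] z10 [ 0.4918 -0.3952]
yellow [424, 242, 13, 17, 74] z50 [ 0.451  -0.0092] z10 [0.4621 0.0119]
blue [240, 319, 73, 44, 2633] z50 [ 0.6137 -0.1024] z10 [ 0.6462 -0.0935]
green [295, 169, 35, 34, 951] z50 [ 0.4443 -0.1414] z10 [ 0.4546 -0.1377]
t 2.0 tcp [ 0.4413 -0.135   0.206 ] w 1.004 F [-0.6 -0.9 -0.6] delta tool [ 0.086  -0.007  -0.0035] rows 1.73
[[0.009, -0.44, 0.898], [-0.003, 0.898, 0.44], [-1.0, -0.006, 0.007]]
```

View pics/w2.png

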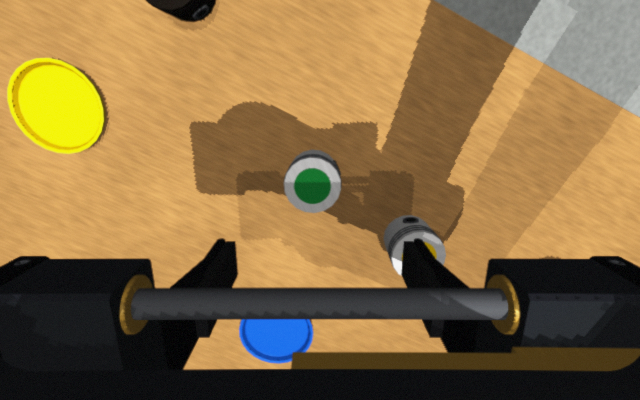

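Call:
apply_moves:
  xyz:
    - [0.04,-0.0065,-0.002]
    - [0.04,0,0]
    - [0.03,0,0]
    - [0,0,0]
  twist: [0,0,0,0]
  claw: [1,1,1,1]

```text
time_s: 2.4
tcp_pos: [0.4448, -0.1473, 0.0961]
ee_rot: [[0.018, -0.433, 0.901], [-0.004, 0.901, 0.433], [-1.0, -0.011, 0.015]]
wrist_force: [-0.6, -0.0, 0.1]
gripper_width: 1.0
```

Run:
```python
from h import *
to(.4435,-.142,.03);print(np.round(r.sense()['ee_rot'],3).tolist());
```

```text
t 2.4 tcp [ 0.4448 -0.1473  0.0961] w 1.0 F [-0.6 -0.   0.1] delta tool [0.066  0.0061 0.0001] rows 1.33
[[0.018, -0.433, 0.901], [-0.004, 0.901, 0.433], [-1.0, -0.011, 0.015]]
```

Call:
apply_moves:
  xyz:
    - [0.022,0.004,0]
    - [0.022,0.001,0]
    - [0.02,0,0]
    - [0,0,0]
  twist: [0,0,0,0]
  claw: [1,1,1,1]

```text
time_s: 2.8
tcp_pos: [0.4476, -0.1474, 0.0356]
ee_rot: [[0.027, -0.427, 0.904], [-0.006, 0.904, 0.428], [-1.0, -0.017, 0.022]]
wrist_force: [-0.3, -0.5, -0.5]
gripper_width: 0.998
```

Run:
```python
from h import *
to(.4435,-.142,.03);print(np.round(r.sense()['ee_rot'],3).tolist());
```

```text
t 2.8 tcp [ 0.4476 -0.1474  0.0356] w 0.998 F [-0.3 -0.5 -0.5] delta tool [ 0.0055  0.0067 -0.0015] rows 0.18
[[0.027, -0.427, 0.904], [-0.006, 0.904, 0.428], [-1.0, -0.017, 0.022]]
```

Call:
apply_moves:
  xyz:
    - [0.003,0.0065,-0.001]
    - [0,0.001,0]
    - [0,0,0]
    - [0,0,0]
    - [0,0,0]
    - [0,0,0]
    - [0,0,0]
    - [0,0,0]
  twist: [0,0,0,0,0,0,0,0]
  claw: [1,1,1,0.5,0.3,0.3,0.3,0.3]

```text
time_s: 3.6
tcp_pos: [0.4474, -0.1417, 0.0388]
ee_rot: [[0.039, -0.426, 0.904], [-0.006, 0.904, 0.427], [-0.999, -0.022, 0.033]]
wrist_force: [0.3, 0.5, -0.1]
gripper_width: 0.633
```

Run:
```python
from h import *
to(.4435,-.142,.15);print(np.round(r.sense()['ee_rot'],3).tolist());
```

```text
t 3.6 tcp [ 0.4474 -0.1417  0.0388] w 0.633 F [ 0.3  0.5 -0.1] delta tool [-1.113e-01 -1.100e-03  1.000e-04] rows 2.23
[[0.039, -0.426, 0.904], [-0.006, 0.904, 0.427], [-0.999, -0.022, 0.033]]
```

```bash
cat >> h.py <<'E'
def st():
    s=r.sense();R=np.array(s['ee_rot']);print('t',round(s['time_s'],2),'j',np.round(s['joints'],3),'dx tilt deg (world x,y)',np.degrees(R[:2,0]).round(3),'yaw',np.degrees(np.arctan2(R[1,2],R[0,2])).round(2),'eff',np.round(s['effort'],2),'vel',np.round(s['joint_velocities'],2))
E
python3 - <<'E'
from h import *
st();st()
imaging.capture('wrist');st()
imaging.capture('wrist');st()
E
```

```text
t 3.6 j [  2.63   21.124 -36.924   0.915 -29.715 -68.146] dx tilt deg (world x,y) [ 2.257 -0.35 ] yaw 25.29 eff [-3.300e-01 -3.038e+01  1.100e+01  2.610e+00  1.300e-01  1.000e-02] vel [ 0.12 -0.1  -0.14 -0.18 -0.22  0.08]
t 3.6 j [  2.63   21.124 -36.924   0.915 -29.715 -68.146] dx tilt deg (world x,y) [ 2.257 -0.35 ] yaw 25.29 eff [-3.300e-01 -3.038e+01  1.100e+01  2.610e+00  1.300e-01  1.000e-02] vel [ 0.12 -0.1  -0.14 -0.18 -0.22  0.08]
t 3.65 j [  2.634  21.124 -36.924   0.914 -29.719 -68.145] dx tilt deg (world x,y) [ 2.254 -0.35 ] yaw 25.29 eff [-2.700e-01 -2.974e+01  1.069e+01  2.500e+00  1.500e-01  1.000e-02] vel [ 0.01 -0.03 -0.06 -0.06 -0.15  0.03]
t 3.7 j [  2.633  21.127 -36.922   0.915 -29.722 -68.145] dx tilt deg (world x,y) [ 2.25  -0.351] yaw 25.3 eff [-3.300e-01 -2.972e+01  1.072e+01  2.510e+00  1.700e-01  1.000e-02] vel [ 0.05  0.07  0.02 -0.03  0.01 -0.08]
```

Call:
apply_moves:
  xyz:
    - [-0.03,0,0]
    - [-0.04,0,0]
    - [-0.04,0,0]
  twist: [0,0,0]
  claw: [0.3,0.3,0.3]

```text
time_s: 4.0
tcp_pos: [0.4376, -0.1409, 0.1446]
ee_rot: [[0.019, -0.425, 0.905], [-0.005, 0.905, 0.425], [-1.0, -0.013, 0.015]]
wrist_force: [1.0, -0.5, -3.2]
gripper_width: 0.617
```

Run:
```python
from h import *
st();to(.491,-.3945,.15)
imaging.capture('wrist');st();wrist('w3')
```

```text
t 4.0 j [  2.742  10.999 -30.433   0.495 -47.497 -67.908] dx tilt deg (world x,y) [ 1.088 -0.313] yaw 25.17 eff [-2.500e-01 -2.439e+01  1.414e+01  3.500e+00  5.700e-01 -1.000e-02] vel [  0.45 -33.61  28.45  -0.79 -63.93   0.49]
t 4.0 tcp [ 0.4376 -0.1409  0.1446] w 0.617 F [ 1.  -0.5 -3.2] delta tool [-0.003  -0.2523 -0.0595] rows 5.18
t 4.05 j [  2.741  10.507 -29.942   0.691 -47.716 -67.907] dx tilt deg (world x,y) [ 1.859 -0.423] yaw 25.31 eff [-7.400e-01 -1.566e+01  9.790e+00  1.720e+00 -6.700e-01 -1.000e-02] vel [ 0.08  2.29 -0.51  0.78 12.86 -0.08]
yellow [0, 55, 78, 114, 7038] z50 [ 0.4725 -0.3546] z10 [ 0.4901 -0.3836]
blue [242, 329, 76, 24, 1290] z50 [ 0.5789 -0.119 ] z10 [ 0.6136 -0.11  ]
green [282, 244, 74, 44, 2715] z50 [ 0.4955 -0.1192] z10 [ 0.5168 -0.1102]
```

Call:
apply_moves:
  xyz:
    - [0,0,0]
  twist: [0]
  claw: [0.3]

```text
time_s: 4.2
tcp_pos: [0.4415, -0.1409, 0.1489]
ee_rot: [[0.033, -0.426, 0.904], [-0.006, 0.905, 0.426], [-0.999, -0.019, 0.028]]
wrist_force: [-0.2, 0.3, -2.5]
gripper_width: 0.61
```

Run:
```python
from h import *
st();to(.491,-.3945,.15)
```

```text
t 4.2 j [  2.742  10.643 -30.178   0.558 -47.282 -67.908] dx tilt deg (world x,y) [ 1.915 -0.319] yaw 25.22 eff [ 8.000e-02 -2.723e+01  1.694e+01  3.930e+00  1.200e-01  1.000e-02] vel [-0.07 -1.93  1.77  1.02 -0.44  0.1 ]
t 4.2 tcp [ 0.4415 -0.1409  0.1489] w 0.61 F [-0.2  0.3 -2.5] delta tool [ 0.002  -0.2505 -0.0632] rows 5.17
```

Call:
apply_moves:
  xyz:
    - [0,0,0]
    - [0,0,0]
  twist: [0,0]
  claw: [0.3,0.3]

```text
time_s: 4.4
tcp_pos: [0.4399, -0.1409, 0.1469]
ee_rot: [[0.029, -0.425, 0.905], [-0.005, 0.905, 0.425], [-1.0, -0.017, 0.024]]
wrist_force: [-0.3, 0.7, -2.6]
gripper_width: 0.609
```

Run:
```python
from h import *
st();to(.491,-.3945,.15)
```

```text
t 4.4 j [  2.737  10.772 -30.353   0.513 -47.219 -67.91 ] dx tilt deg (world x,y) [ 1.673 -0.297] yaw 25.18 eff [ 2.000e-02 -2.670e+01  1.611e+01  3.720e+00  3.000e-02  0.000e+00] vel [-0.04  0.78 -0.72 -0.15  0.39  0.01]
t 4.4 tcp [ 0.4399 -0.1409  0.1469] w 0.609 F [-0.3  0.7 -2.6] delta tool [-0.0003 -0.2513 -0.0616] rows 5.17
```

View pics/w3.png

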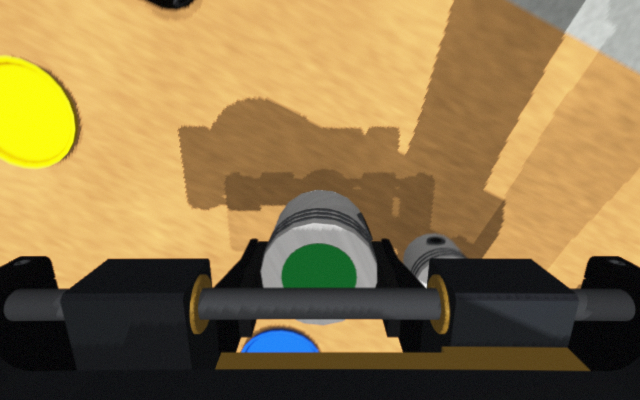

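Grip holds: the green crown sits between the jaws at (318,268), opening 0.61 (53 mm). Next is the green dish.

Call:
apply_moves:
  xyz:
    - [0,0.02,0.015]
    - [0,0.035,0.026]
    - [0,0.037,0.028]
    - [0,0.037,0.028]
    - [0,0.037,0.028]
    - [0,0.037,0.028]
    - [0,0.037,0.028]
    - [0,0.037,0.028]
    - [0,0.037,0.028]
    - [0,0.037,0.028]
    - [0,0.037,0.028]
    - [0,0.02,0.015]
  twist: [0,0,0,0,0,0,0,0,0,0,0,0]
  claw: [0.3,0.3,0.3,0.3,0.3,0.3,0.3,0.3,0.3,0.3,0.3,0.3]

```text
time_s: 5.6
tcp_pos: [0.5418, 0.3722, 0.122]
ee_rot: [[-0.004, -0.418, 0.908], [-0.024, 0.908, 0.418], [-1.0, -0.02, -0.013]]
wrist_force: [-0.3, 0.1, -2.1]
gripper_width: 0.614
```

Run:
```python
from h import *
imaging.capture('wrist')
imaging.capture('wrist')
wrist('w4');st();to(.55,.383,.12)
```

```text
red [0, 125, 71, 110, 6101] z50 [0.6013 0.1842] z10 [0.6253 0.1558]
green [277, 166, 108, 76, 2964] z50 [0.5264 0.3749] z10 [0.5369 0.3809]
green [282, 244, 74, 44, 2729] z50 [0.5758 0.3856] z10 [0.5953 0.3936]
t 5.75 j [  48.809   30.782   -2.914    0.857  -57.607 -114.591] dx tilt deg (world x,y) [-0.312 -1.455] yaw 24.68 eff [ 8.800e-01 -4.526e+01  1.827e+01  4.130e+00 -1.000e-02 -2.000e-02] vel [-1.65 -2.3  -2.64 -0.11 -0.69  0.15]
t 5.75 tcp [0.541  0.37   0.1215] w 0.613 F [-0.8 -0.6 -1.7] delta tool [0.0012 0.0081 0.0136] rows 0.32
```

View pics/w4.png

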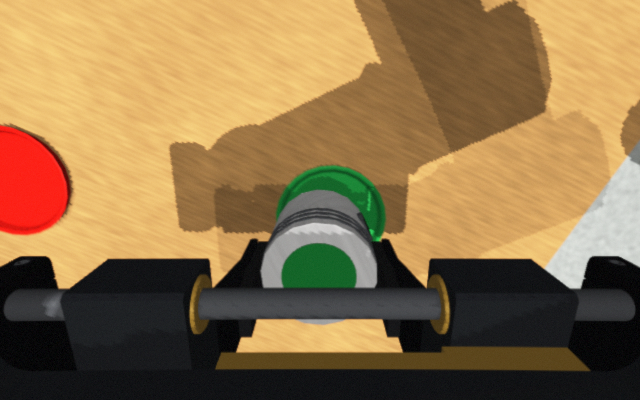

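```bash
cat >> h.py <<'E'
def circ(p,x,y,rad=.045,z=.01):
    a=np.linspace(0,6.283,90);P=np.c_[x+rad*np.cos(a),y+rad*np.sin(a),z+0*a];V=np.array(p['view'])
    q=cv2.projectPoints(P,cv2.Rodrigues(V[:3,:3])[0],V[:3,3],np.array(p['mtx']),np.array(p['distortion'],float))[0][:,0]
    print('circ cols',q[:,0].min().round(),q[:,0].max().round(),'rows',q[:,1].min().round(),q[:,1].max().round())
E
python3 - <<'E'
from h import *
p=imaging.capture('wrist')
for x,y in [(.55,.383),(.54,.383),(.55,.373)]: circ(p,x,y)
to(.55,.383,.12)
E
```

```text
circ cols 277.0 388.0 rows 164.0 269.0
circ cols 282.0 394.0 rows 153.0 259.0
circ cols 265.0 377.0 rows 159.0 265.0
t 5.8 tcp [0.5409 0.3687 0.1221] w 0.609 F [-0.9 -0.5 -2. ] delta tool [0.0017 0.0093 0.0143] rows 0.34
```

Call:
apply_moves:
  xyz:
    - [0.005,0.009,0.014]
    - [0.02,0,0]
    - [0.02,0,0]
    - [0.008,0,0]
    - [0,0,0]
  twist: [0,0,0,0,0]
  claw: [0.3,0.3,0.3,0.3,0.3]

```text
time_s: 6.3
tcp_pos: [0.5486, 0.3742, 0.0651]
ee_rot: [[-0.011, -0.412, 0.911], [-0.031, 0.911, 0.411], [-0.999, -0.024, -0.023]]
wrist_force: [-0.2, -0.4, -1.6]
gripper_width: 0.616
```

Run:
```python
from h import *
p=imaging.capture('wrist');save(p,'w5');st();to(.55,.383,.044)
```

```text
t 6.35 j [  48.541   35.046   -4.219    0.903  -52.432 -114.806] dx tilt deg (world x,y) [-0.584 -1.743] yaw 24.28 eff [  0.26 -48.09  16.53   3.83  -0.07   0.  ] vel [ 0.29 -0.86  1.55  0.31 -0.24  0.02]
t 6.35 tcp [0.5488 0.3744 0.0658] w 0.616 F [ 0.1  0.4 -1. ] delta tool [0.0215 0.0079 0.0051] rows 0.47
```

Call:
apply_moves:
  xyz:
    - [0.008,0.009,0.005]
    - [0.007,0.002,0.001]
    - [0.004,0,0]
  twist: [0,0,0]
  claw: [0.3,0.3,0.3]

```text
time_s: 6.65
tcp_pos: [0.5513, 0.388, 0.0484]
ee_rot: [[-0.006, -0.411, 0.912], [-0.026, 0.911, 0.411], [-1.0, -0.022, -0.016]]
wrist_force: [-0.9, 0.7, -1.7]
gripper_width: 0.616
```

Run:
```python
from h import *
p=imaging.capture('wrist');save(p,'w6');st();to(.55,.383,.044)
```

```text
t 6.7 j [  49.177   36.857   -3.747    0.935  -50.824 -115.508] dx tilt deg (world x,y) [-0.383 -1.552] yaw 24.26 eff [-5.000e-02 -5.086e+01  1.662e+01  3.880e+00 -1.300e-01 -0.000e+00] vel [-0.29 -0.34 -0.34 -0.04 -1.24  0.15]
t 6.7 tcp [0.5509 0.3877 0.0477] w 0.615 F [-0.5 -0.  -2.5] delta tool [ 0.0038 -0.0038 -0.0027] rows 0.12
```

View pics/w6.png

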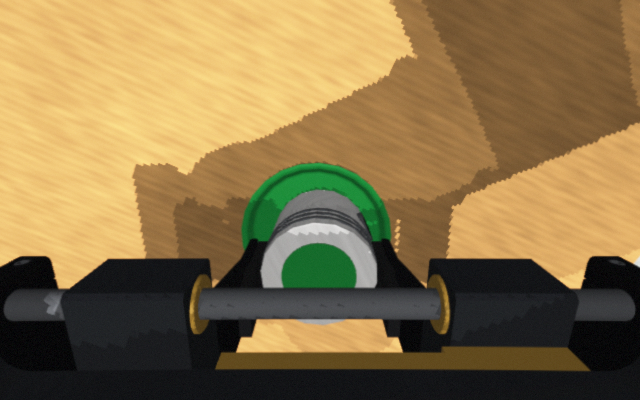

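The piston is over the green dish, whose rim spans columns 243–390. I'll lower it until it touches.

Call:
apply_moves:
  xyz:
    - [0.001,-0.004,-0.003]
    - [0.002,0,0]
    - [0.002,0,0]
  twist: [0,0,0]
  claw: [0.3,0.3,0.3]

```text
time_s: 7.0
tcp_pos: [0.5496, 0.3825, 0.0435]
ee_rot: [[-0.006, -0.412, 0.911], [-0.027, 0.911, 0.411], [-1.0, -0.022, -0.017]]
wrist_force: [-4.5, 0.4, 8.0]
gripper_width: 0.618
```

Run:
```python
from h import *
imaging.capture('top');st();to(.55,.383,.044)
```

```text
t 7.05 j [  48.981   36.796   -4.604    0.978  -49.981 -115.296] dx tilt deg (world x,y) [-0.339 -1.53 ] yaw 24.31 eff [ -0.39 -45.65  14.76   3.32   0.14   0.  ] vel [-0.12 -0.04  0.28  0.31  0.22 -0.05]
t 7.05 tcp [0.5497 0.3827 0.0437] w 0.611 F [ 0.2 -0.7  0.6] delta tool [-0.0003  0.0002  0.0004] rows 0.01
```

Contact. Release, then rise.

Call:
apply_moves:
  xyz:
    - [0,0,0]
    - [0,0,0]
    - [0,0,0]
    - [-0.03,0,0]
    - [-0.04,0,0]
    - [-0.035,0,0]
  twist: [0,0,0,0,0,0]
  claw: [0.8,1,1,1,1,1]

```text
time_s: 7.65
tcp_pos: [0.549, 0.3834, 0.1462]
ee_rot: [[-0.013, -0.411, 0.911], [-0.034, 0.911, 0.411], [-0.999, -0.026, -0.026]]
wrist_force: [1.3, 0.2, -0.7]
gripper_width: 0.983
```

Run:
```python
from h import *
imaging.capture('top');imaging.capture('top');wrist('w7');st();to(.345,.282,.12)
```

```text
red [0, 106, 85, 103, 7044] z50 [0.6065 0.1768] z10 [0.627  0.1482]
green [273, 142, 99, 96, 3015] z50 [0.5394 0.3799] z10 [0.5491 0.3837]
green [298, 178, 43, 41, 1405] z50 [0.5464 0.3805] z10 [0.5573 0.3844]
t 7.8 j [  49.068   30.915    1.594    0.843  -62.23  -115.186] dx tilt deg (world x,y) [-0.451 -1.658] yaw 24.27 eff [-1.000e-02 -4.660e+01  1.834e+01  4.190e+00 -1.800e-01  0.000e+00] vel [-0.01  2.5  -3.91 -1.52  0.35 -0.04]
t 7.8 tcp [0.5503 0.3848 0.1484] w 0.992 F [-0.6  0.1 -0.8] delta tool [ 0.033  -0.0086 -0.2288] rows 4.63
```

View pics/w7.png

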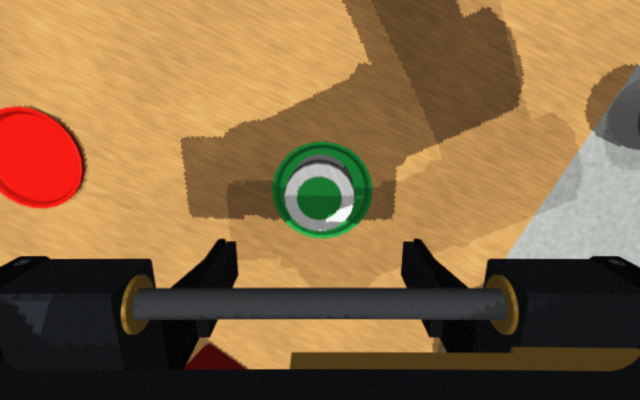

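Green stands upright at about (320,198), central in its dish. Next is the red piston.

Call:
apply_moves:
  xyz:
    - [0,-0.002,-0.03]
    - [0.003,-0.002,-0.045]
    - [0.005,-0.002,-0.047]
    - [0.005,-0.002,-0.047]
    - [0.005,0,-0.04]
    - [0.005,0,-0.02]
    - [0,0,0]
  twist: [0,0,0,0,0,0,0]
  claw: [1,1,1,1,1,1,1]

```text
time_s: 8.5
tcp_pos: [0.3351, 0.2737, 0.1211]
ee_rot: [[-0.016, -0.408, 0.913], [-0.038, 0.913, 0.407], [-0.999, -0.028, -0.03]]
wrist_force: [0.2, -0.4, -0.1]
gripper_width: 0.999
```

Run:
```python
from h import *
imaging.capture('top');wrist('w8');st();to(.345,.282,.12)
```

```text
red [302, 218, 48, 44, 1671] z50 [0.3477 0.2827] z10 [0.3627 0.2891]
t 8.6 j [  61.003   12.094  -33.166    0.446  -46.869 -127.279] dx tilt deg (world x,y) [-0.747 -2.019] yaw 24.02 eff [ 2.000e-01 -2.601e+01  1.320e+01  2.950e+00 -2.300e-01 -1.000e-02] vel [-0.83  1.24  3.02  0.63  0.23  0.03]
t 8.6 tcp [0.3377 0.2762 0.122 ] w 0.999 F [-0.2  0.4 -1. ] delta tool [0.0017 0.0024 0.0091] rows 0.19
```

View pics/w8.png

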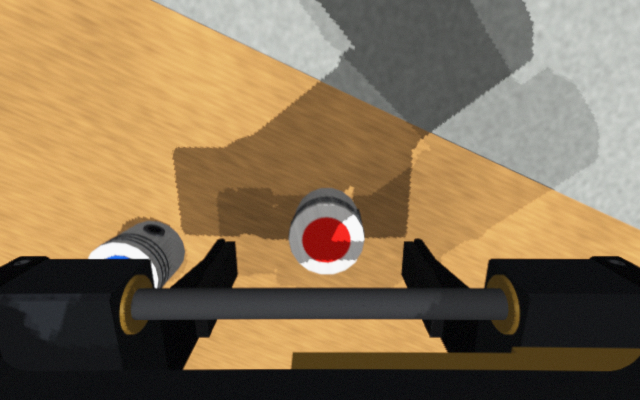

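Call:
apply_moves:
  xyz:
    - [0.025,0.002,0.007]
    - [0.025,0.001,0.003]
    - [0.015,0,0]
    - [0,0,0]
  twist: [0,0,0,0]
  claw: [1,1,1,1]

```text
time_s: 9.0
tcp_pos: [0.3508, 0.2864, 0.0552]
ee_rot: [[-0.008, -0.407, 0.914], [-0.029, 0.913, 0.406], [-1.0, -0.023, -0.019]]
wrist_force: [-0.5, -0.6, 0.3]
gripper_width: 1.0
```

Run:
```python
from h import *
imaging.capture('top');st();to(.3465,.2825,.032)
```

```text
t 9.05 j [  60.201   19.489  -35.606    0.779  -36.447 -126.81 ] dx tilt deg (world x,y) [-0.364 -1.566] yaw 24.01 eff [  0.04 -29.31  10.88   2.41  -0.15   0.  ] vel [ 0.31 -2.14  0.74  0.24 -0.59 -0.13]
t 9.05 tcp [0.3513 0.2871 0.0561] w 1.001 F [ 0.8  0.8 -0.5] delta tool [ 0.0243 -0.0017 -0.0059] rows 0.5
```

Call:
apply_moves:
  xyz:
    - [0.014,-0.001,-0.006]
    - [0.008,0,-0.001]
    - [0,0,0]
    - [0,0,0]
    - [0,0,0]
    - [0,0,0]
  twist: [0,0,0,0,0,0]
  claw: [1,1,0.6,0.4,0.3,0.3]

```text
time_s: 9.65
tcp_pos: [0.3497, 0.2878, 0.0372]
ee_rot: [[-0.0, -0.407, 0.913], [-0.019, 0.913, 0.407], [-1.0, -0.018, -0.008]]
wrist_force: [-0.4, 0.9, 0.1]
gripper_width: 0.724
```

Run:
```python
from h import *
imaging.capture('top');st();to(.3465,.2825,.13)
```

```text
t 9.7 j [  60.48    21.175  -37.204    1.01   -32.596 -127.288] dx tilt deg (world x,y) [-0.005 -1.113] yaw 24.04 eff [ 3.900e-01 -2.982e+01  1.070e+01  2.150e+00  1.100e-01 -1.000e-02] vel [-0.17  0.08 -0.5   0.08 -0.21  0.07]
t 9.7 tcp [0.3497 0.2877 0.0372] w 0.678 F [ 0.7 -0.6  0.1] delta tool [-0.0926 -0.0051 -0.0058] rows 1.86
```

Call:
apply_moves:
  xyz:
    - [0.001,0,-0.005]
    - [0,0,0]
    - [0,0,0]
  twist: [0,0,0]
  claw: [0.65,0.3,0.3]

```text
time_s: 10.0
tcp_pos: [0.3447, 0.2853, 0.0366]
ee_rot: [[0.0, -0.407, 0.913], [-0.019, 0.913, 0.407], [-1.0, -0.017, -0.008]]
wrist_force: [0.6, -0.6, -0.9]
gripper_width: 0.617
```

Run:
```python
from h import *
p=imaging.capture('wrist');save(p,'w9');st();to(.3465,.2825,.13)
```

```text
t 10.05 j [  60.91    20.847  -37.987    0.998  -32.118 -127.728] dx tilt deg (world x,y) [ 0.002 -1.087] yaw 24.03 eff [-1.000e-02 -2.993e+01  1.061e+01  2.420e+00 -1.200e-01 -0.000e+00] vel [-0.17  0.14  0.3  -0.03 -0.43  0.03]
t 10.05 tcp [0.3447 0.2853 0.0366] w 0.611 F [-1.2  0.3 -0.9] delta tool [-0.0933 -0.0049 -0.0002] rows 1.87
```

View pics/w9.png

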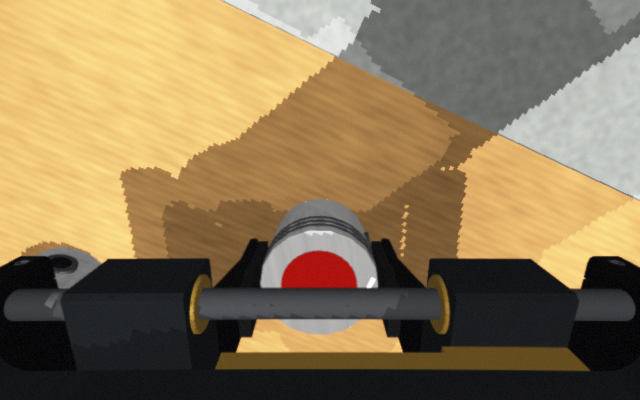

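Call:
apply_moves:
  xyz:
    - [-0.025,0,0]
    - [-0.04,0,0]
    - [-0.035,-0.005,0.004]
    - [-0.01,-0.03,0.024]
    - [0,-0.037,0.03]
    - [0,-0.037,0.03]
    - [0,-0.037,0.03]
    - [0,-0.037,0.03]
    - [0,-0.035,0.028]
    - [0,-0.02,0.016]
    - [0,0,0]
  twist: [0,0,0,0,0,0,0,0,0,0,0]
  claw: [0.3,0.3,0.3,0.3,0.3,0.3,0.3,0.3,0.3,0.3,0.3]

```text
time_s: 11.15
tcp_pos: [0.625, 0.1424, 0.1488]
ee_rot: [[-0.005, -0.411, 0.912], [-0.023, 0.911, 0.411], [-1.0, -0.018, -0.014]]
wrist_force: [0.6, -1.1, -2.6]
gripper_width: 0.615
```

```bash
cat >> h.py <<'E'
def look(n,x,y,z):
    imaging.capture('top');wrist(n);p=imaging.capture('wrist');circ(p,x,y);st();to(x,y,z)
E
python3 - <<'E'
from h import *
look('w10',.629,.141,.06)
E
```

```text
red [267, 151, 102, 77, 4699] z50 [0.613  0.1345] z10 [0.6231 0.138 ]
red [281, 251, 76, 37, 2229] z50 [0.6735 0.1629] z10 [0.6934 0.1709]
blue [0, 31, 103, 115, 9486] z50 [ 0.6235 -0.0664] z10 [ 0.6353 -0.0952]
green [553, 184, 87, 92, 2242] z50 [0.5498 0.3339] z10 [0.5498 0.3695]
green [631, 234, 9, 30, 190] z50 [0.5534 0.3757] z10 [0.5539 0.4179]
circ cols 265.0 367.0 rows 149.0 247.0
t 11.3 j [ 28.009  27.573  -4.237   1.115 -59.169 -94.133] dx tilt deg (world x,y) [-0.411 -1.303] yaw 24.45 eff [ -0.7  -42.78  18.05   4.19  -0.1    0.  ] vel [ 1.26 -1.31 -0.5   0.33 -0.    0.04]
t 11.3 tcp [0.6217 0.1442 0.1493] w 0.611 F [-1.6 -0.1 -2.2] delta tool [ 0.0893 -0.0043  0.0068] rows 1.79
```

View pics/w10.png

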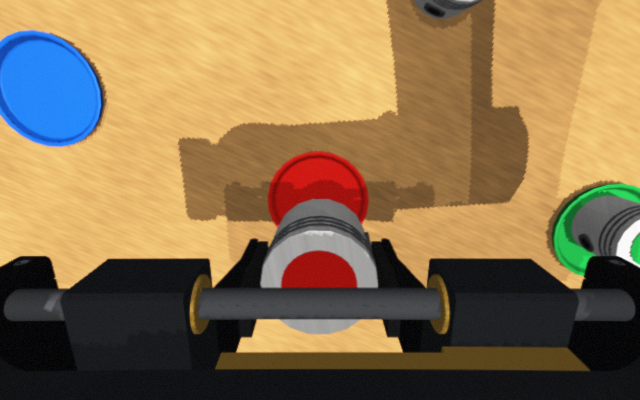

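Call:
apply_moves:
  xyz:
    - [0.02,-0.001,0.005]
    - [0.03,-0.001,0.001]
    - [0.025,0,0]
    - [0.01,0,0]
    - [0,0,0]
  twist: [0,0,0,0,0]
  claw: [0.3,0.3,0.3,0.3,0.3]

```text
time_s: 11.8
tcp_pos: [0.6229, 0.148, 0.0648]
ee_rot: [[-0.005, -0.422, 0.907], [-0.021, 0.907, 0.421], [-1.0, -0.017, -0.014]]
wrist_force: [-0.2, -0.5, -2.0]
gripper_width: 0.61
```

Run:
```python
from h import *
imaging.capture('wrist');st();to(.628,.142,.042)
```

```text
t 11.85 j [ 28.249  32.753  -8.876   1.219 -49.136 -94.118] dx tilt deg (world x,y) [-0.231 -1.171] yaw 24.93 eff [-1.200e-01 -4.531e+01  1.580e+01  3.710e+00 -4.000e-02  0.000e+00] vel [-0.38 -0.98  1.66  0.42 -0.04  0.  ]
t 11.85 tcp [0.6234 0.1482 0.0656] w 0.612 F [-0.8 -0.1 -1.9] delta tool [ 0.0237 -0.0072  0.0019] rows 0.5
```

Call:
apply_moves:
  xyz:
    - [0.008,-0.007,0.002]
    - [0.006,-0.001,0]
    - [0.003,0,0]
    - [0,0,0]
  twist: [0,0,0,0]
  claw: [0.3,0.3,0.3,0.3]

```text
time_s: 12.25
tcp_pos: [0.6309, 0.1425, 0.0518]
ee_rot: [[0.003, -0.423, 0.906], [-0.018, 0.906, 0.423], [-1.0, -0.017, -0.005]]
wrist_force: [-0.5, 0.1, -2.2]
gripper_width: 0.615
```

Run:
```python
from h import *
imaging.capture('wrist');st();to(.628,.142,.041)
```

```text
t 12.3 j [ 27.481  33.98   -8.941   1.332 -47.371 -93.349] dx tilt deg (world x,y) [ 0.2   -1.001] yaw 25.03 eff [ 2.000e-02 -4.596e+01  1.523e+01  3.510e+00 -1.000e-01  0.000e+00] vel [ 0.03 -0.19  0.27  0.16 -0.05  0.  ]
t 12.3 tcp [0.6311 0.1426 0.0521] w 0.614 F [-0.9 -1.2 -1. ] delta tool [ 0.0111  0.001  -0.003 ] rows 0.23
```

Call:
apply_moves:
  xyz:
    - [0.005,0,-0.003]
    - [0.004,0,0]
    - [0.002,0,0]
  twist: [0,0,0]
  claw: [0.3,0.3,0.3]

```text
time_s: 12.6
tcp_pos: [0.6287, 0.1411, 0.0413]
ee_rot: [[0.005, -0.423, 0.906], [-0.017, 0.906, 0.423], [-1.0, -0.017, -0.002]]
wrist_force: [-0.0, 0.9, -1.6]
gripper_width: 0.614
```

Run:
```python
from h import *
imaging.capture('wrist');st();to(.628,.142,.041)
```

```text
t 12.65 j [ 27.463  34.518  -9.95    1.365 -45.769 -93.4  ] dx tilt deg (world x,y) [ 0.248 -0.974] yaw 25.02 eff [ 6.000e-02 -4.730e+01  1.554e+01  3.630e+00 -3.000e-02  0.000e+00] vel [ 0.05 -0.09  0.21 -0.08 -0.67  0.11]
t 12.65 tcp [0.6284 0.141  0.0409] w 0.61 F [-0.4  0.2 -2.5] delta tool [-0.0001  0.0011  0.    ] rows 0.02
```

Still hanging (Fz about −2 N), so a little lower.

Call:
apply_moves:
  xyz:
    - [0.001,0,0]
    - [0.001,0,0]
  twist: [0,0]
  claw: [0.3,0.3]

```text
time_s: 12.85
tcp_pos: [0.6288, 0.141, 0.0406]
ee_rot: [[0.005, -0.424, 0.906], [-0.018, 0.906, 0.424], [-1.0, -0.018, -0.003]]
wrist_force: [-3.2, -0.8, 5.4]
gripper_width: 0.61
```

Run:
```python
from h import *
imaging.capture('wrist');st();to(.628,.142,.041)
```

```text
t 12.9 j [ 27.477  34.548  -9.955   1.426 -45.71  -93.396] dx tilt deg (world x,y) [ 0.29 -1.  ] yaw 25.08 eff [-2.100e-01 -4.243e+01  1.443e+01  3.240e+00  6.800e-01 -4.000e-02] vel [-0.06 -0.21 -0.12 -0.14  0.24 -0.1 ]
t 12.9 tcp [0.6288 0.1411 0.0406] w 0.613 F [-3.2 -0.9  4.5] delta tool [-0.0004  0.0012 -0.0003] rows 0.03
```

Call:
apply_moves:
  xyz:
    - [0,0,0]
    - [0,0,0]
    - [0,0,0]
    - [-0.03,0,0]
    - [-0.04,0,0]
    - [-0.03,0,0]
    - [0,0,0]
  twist: [0,0,0,0,0,0,0]
  claw: [0.8,1,1,1,1,1,1]

```text
time_s: 13.6
tcp_pos: [0.6295, 0.143, 0.1423]
ee_rot: [[0.006, -0.424, 0.906], [-0.018, 0.906, 0.424], [-1.0, -0.019, -0.002]]
wrist_force: [0.1, 0.5, 0.5]
gripper_width: 0.991
```

Run:
```python
from h import *
look('w11',.4334,.1587,.12)
```

```text
red [268, 145, 105, 100, 3621] z50 [0.6182 0.1365] z10 [0.6289 0.1408]
red [297, 190, 45, 44, 1549] z50 [0.6299 0.1414] z10 [0.6425 0.1464]
blue [0, 15, 97, 121, 9582] z50 [ 0.6228 -0.0632] z10 [ 0.6343 -0.0923]
green [561, 183, 79, 76, 1776] z50 [0.5491 0.3275] z10 [0.5483 0.3636]
circ cols 397.0 530.0 rows -118.0 35.0
t 13.75 j [ 27.621  28.497  -4.641   1.132 -57.616 -93.226] dx tilt deg (world x,y) [-0.221 -1.194] yaw 25.0 eff [ 4.000e-02 -4.389e+01  1.751e+01  3.950e+00 -8.000e-02  0.000e+00] vel [ 0.05  1.14 -1.21 -0.03 -0.17  0.02]
t 13.75 tcp [0.6262 0.1419 0.1367] w 0.997 F [ 0.3  0.3 -0.1] delta tool [ 0.0171  0.0971 -0.1674] rows 3.89
```

View pics/w11.png

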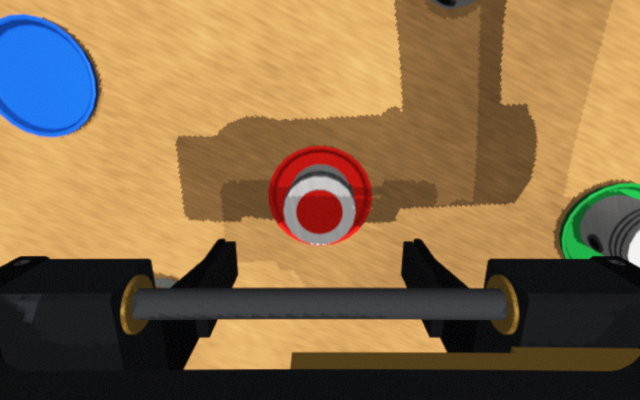

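Red stands at (320,210), central in its dish. Next is the blue piston.

Call:
apply_moves:
  xyz:
    - [0,0.015,-0.025]
    - [0.002,0.022,-0.038]
    - [0.003,0.023,-0.04]
    - [0.004,0.022,-0.038]
    - [0.004,0.014,-0.022]
    - [0,0,0]
  twist: [0,0,0,0,0,0]
  claw: [1,1,1,1,1,1]

```text
time_s: 14.35
tcp_pos: [0.4271, 0.1554, 0.1133]
ee_rot: [[-0.02, -0.419, 0.908], [-0.031, 0.908, 0.418], [-0.999, -0.02, -0.031]]
wrist_force: [0.9, -0.8, -0.3]
gripper_width: 1.003
```

Run:
```python
from h import *
imaging.capture('top');imaging.capture('top');wrist('w12');st();to(.4334,.1587,.036)
```

```text
red [183, 347, 74, 23, 1041] z50 [0.5621 0.1308] z10 [0.5998 0.1316]
yellow [25, 133, 55, 53, 2197] z50 [ 0.4632 -0.0174] z10 [ 0.4826 -0.0443]
blue [297, 210, 49, 46, 1807] z50 [0.4357 0.1588] z10 [0.45   0.1647]
t 14.5 j [  40.809   14.578  -31.226    0.961  -45.929 -106.782] dx tilt deg (world x,y) [-0.858 -1.653] yaw 24.69 eff [  0.24 -27.97  13.29   3.    -0.2   -0.  ] vel [-0.73  0.67  1.78  0.22  0.08 -0.09]
t 14.5 tcp [0.4317 0.157  0.1145] w 1.002 F [0.1 0.8 0.5] delta tool [0.0783 0.0024 0.0043] rows 1.57
```

View pics/w12.png

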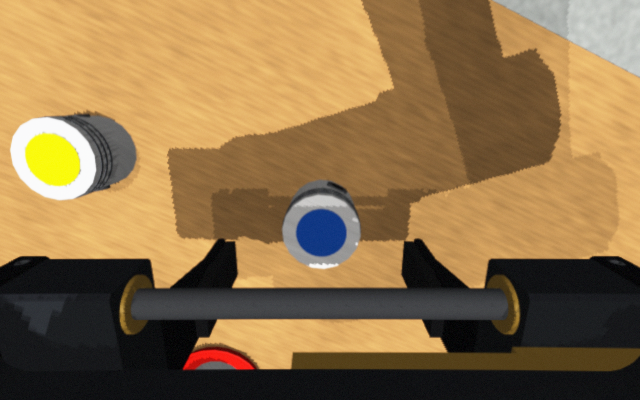

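Call:
apply_moves:
  xyz:
    - [0.022,0.001,0.001]
    - [0.022,0,0]
    - [0.012,0,0]
    - [0,0,0]
  twist: [0,0,0,0]
  claw: [1,1,1,1]

```text
time_s: 14.9
tcp_pos: [0.4378, 0.1584, 0.0564]
ee_rot: [[-0.01, -0.415, 0.91], [-0.026, 0.909, 0.415], [-1.0, -0.02, -0.02]]
wrist_force: [0.2, -0.1, 0.6]
gripper_width: 1.0
```

Run:
```python
from h import *
imaging.capture('top');st();to(.4345,.159,.034)
```

```text
t 14.95 j [  40.467   20.234  -34.248    1.296  -36.873 -106.966] dx tilt deg (world x,y) [-0.521 -1.466] yaw 24.54 eff [  0.08 -30.32  11.29   2.53  -0.13   0.  ] vel [ 0.46 -1.95  0.6   0.23 -0.64 -0.08]
t 14.95 tcp [0.4383 0.1587 0.0571] w 0.998 F [ 0.6 -1.   0. ] delta tool [ 0.0231  0.0023 -0.0029] rows 0.47
```

Call:
apply_moves:
  xyz:
    - [0.015,0.001,-0.004]
    - [0.008,0.001,-0.002]
    - [0,0,-0.002]
    - [0,0,0]
    - [0,0,0]
    - [0,0,0]
    - [0,0,0]
  twist: [0,0,0,0,0,0,0]
  claw: [1,0.8,0.65,0.65,0.3,0.3,0.3]

```text
time_s: 15.65
tcp_pos: [0.4351, 0.159, 0.0369]
ee_rot: [[-0.001, -0.415, 0.91], [-0.021, 0.91, 0.415], [-1.0, -0.018, -0.01]]
wrist_force: [-0.9, -0.5, -1.2]
gripper_width: 0.617
```

Run:
```python
from h import *
imaging.capture('top');p=imaging.capture('wrist');save(p,'w13');st();to(.635,-.0975,.13)
```

```text
t 15.75 j [  40.803   21.888  -36.17     1.543  -32.8   -107.612] dx tilt deg (world x,y) [-0.096 -1.188] yaw 24.49 eff [ -0.   -31.7   11.12   2.56  -0.12   0.  ] vel [-0.    0.35 -0.18 -0.16 -0.11  0.06]
t 15.75 tcp [0.435  0.1588 0.0367] w 0.613 F [-0.4 -0.6 -1. ] delta tool [-0.0883 -0.3178  0.0748] rows 6.77
```

View pics/w13.png

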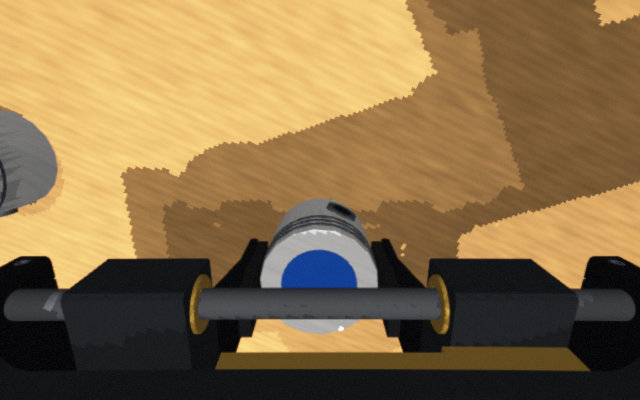

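Call:
apply_moves:
  xyz:
    - [-0.025,0,0]
    - [-0.04,0,0]
    - [-0.035,-0.008,0.002]
    - [-0.005,-0.03,0.007]
    - [0,-0.043,0.01]
    - [0,-0.045,0.011]
    - [0,-0.045,0.011]
    - [0,-0.045,0.011]
    - [0,-0.045,0.011]
    - [0,-0.035,0.008]
    - [0,-0.018,0.004]
    - [0,0,0]
  twist: [0,0,0,0,0,0,0,0,0,0,0,0]
  claw: [0.3,0.3,0.3,0.3,0.3,0.3,0.3,0.3,0.3,0.3,0.3,0.3]

```text
time_s: 16.95
tcp_pos: [0.6387, -0.1038, 0.1476]
ee_rot: [[-0.007, -0.418, 0.909], [-0.022, 0.908, 0.417], [-1.0, -0.017, -0.016]]
wrist_force: [-0.2, 0.3, -1.7]
gripper_width: 0.613
```

Run:
```python
from h import *
look('w14',.635,-.0975,.06)
```

```text
red [535, 251, 57, 21, 776] z50 [0.5966 0.0873] z10 [0.6017 0.123 ]
yellow [532, 0, 55, 57, 2452] z50 [ 0.4616 -0.0155] z10 [0.445  0.0036]
blue [278, 148, 101, 82, 4951] z50 [ 0.6213 -0.104 ] z10 [ 0.6304 -0.0992]
blue [282, 250, 75, 38, 2284] z50 [ 0.6867 -0.0827] z10 [ 0.7064 -0.0745]
circ cols 276.0 379.0 rows 143.0 242.0
t 17.1 j [  5.86   28.05   -3.689   1.363 -58.858 -71.715] dx tilt deg (world x,y) [-0.467 -1.221] yaw 24.85 eff [ -0.65 -43.23  17.97   4.19  -0.07   0.  ] vel [ 1.16 -0.87 -0.3   0.19  0.08  0.07]
t 17.1 tcp [ 0.637  -0.1012  0.1481] w 0.615 F [-0.3  0.4 -2.6] delta tool [0.088  0.0056 0.0012] rows 1.76
```

View pics/w14.png

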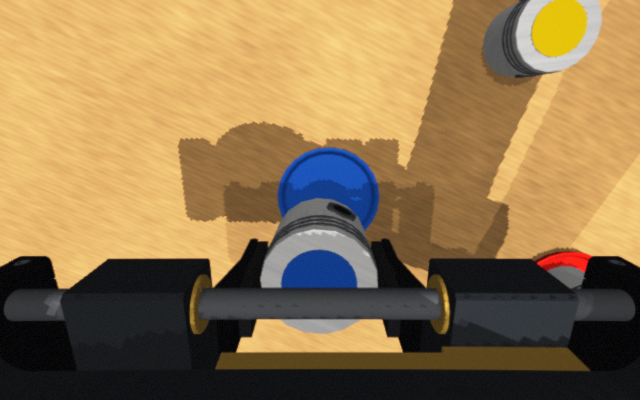

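Call:
apply_moves:
  xyz:
    - [0.02,0.004,0.002]
    - [0.03,0.001,0]
    - [0.025,0,0]
    - [0.012,0,0]
    - [0,0,0]
  twist: [0,0,0,0,0]
  claw: [0.3,0.3,0.3,0.3,0.3]

```text
time_s: 17.6
tcp_pos: [0.6344, -0.0913, 0.0617]
ee_rot: [[-0.005, -0.428, 0.904], [-0.021, 0.904, 0.427], [-1.0, -0.017, -0.013]]
wrist_force: [0.7, 0.1, -2.1]
gripper_width: 0.619
```

Run:
```python
from h import *
imaging.capture('wrist');st();to(.637,-.097,.042)
```

```text
t 17.65 j [  6.772  32.812  -9.404   1.541 -48.099 -72.482] dx tilt deg (world x,y) [-0.167 -1.175] yaw 25.32 eff [-1.000e-01 -4.504e+01  1.554e+01  3.650e+00 -1.000e-02  0.000e+00] vel [-0.41 -1.18  1.99  0.63 -0.11  0.07]
t 17.65 tcp [ 0.635  -0.0913  0.0627] w 0.615 F [-0.6  0.3 -1.1] delta tool [ 0.0208 -0.0056 -0.0004] rows 0.43
```

Call:
apply_moves:
  xyz:
    - [0.008,-0.005,0]
    - [0.006,-0.001,0]
    - [0.002,0,0]
    - [0,0,0]
  twist: [0,0,0,0]
  claw: [0.3,0.3,0.3,0.3]

```text
time_s: 18.05
tcp_pos: [0.6404, -0.097, 0.0499]
ee_rot: [[0.005, -0.429, 0.903], [-0.02, 0.903, 0.429], [-1.0, -0.02, -0.005]]
wrist_force: [-0.1, 0.3, -2.1]
gripper_width: 0.616
```

Run:
```python
from h import *
imaging.capture('wrist');st();to(.637,-.097,.041)
```

```text
t 18.1 j [  6.227  33.992  -9.415   1.658 -46.446 -71.953] dx tilt deg (world x,y) [ 0.287 -1.177] yaw 25.41 eff [ 3.000e-02 -4.586e+01  1.514e+01  3.500e+00 -6.000e-02  0.000e+00] vel [ 0.02 -0.12  0.07  0.01 -0.15  0.07]
t 18.1 tcp [ 0.6405 -0.097   0.0501] w 0.618 F [ 0.8  0.3 -2.4] delta tool [ 0.0091  0.0017 -0.0032] rows 0.19
```

Call:
apply_moves:
  xyz:
    - [0.005,0.001,-0.003]
    - [0.002,0,0]
    - [0.002,0,0]
    - [0.001,0,0]
  twist: [0,0,0,0]
  claw: [0.3,0.3,0.3,0.3]

```text
time_s: 18.5
tcp_pos: [0.6377, -0.0977, 0.0407]
ee_rot: [[0.007, -0.429, 0.903], [-0.021, 0.903, 0.429], [-1.0, -0.021, -0.003]]
wrist_force: [-1.3, 1.7, 4.3]
gripper_width: 0.615
```

Run:
```python
from h import *
imaging.capture('wrist');st();to(.637,-.097,.041)
```

```text
t 18.55 j [  6.193  34.401 -10.34    1.719 -45.024 -71.988] dx tilt deg (world x,y) [ 0.378 -1.182] yaw 25.41 eff [-1.700e-01 -4.443e+01  1.475e+01  3.400e+00  3.500e-01 -1.000e-02] vel [-0.12 -0.06 -0.06  0.    0.01  0.09]
t 18.55 tcp [ 0.6377 -0.0977  0.0408] w 0.614 F [-0.5  0.2 -0.3] delta tool [-0.0002  0.0009 -0.0003] rows 0.02
```

Contact; release and rise.

Call:
apply_moves:
  xyz:
    - [0,0,0]
    - [0,0,0]
    - [0,0,0]
    - [-0.03,0,0]
    - [-0.04,0,0]
    - [-0.03,0,0]
    - [0,0,0]
  twist: [0,0,0,0,0,0,0]
  claw: [0.8,1,1,1,1,1,1]

```text
time_s: 19.25
tcp_pos: [0.6381, -0.096, 0.1441]
ee_rot: [[0.008, -0.43, 0.903], [-0.022, 0.903, 0.43], [-1.0, -0.023, -0.002]]
wrist_force: [-0.0, -0.2, -0.4]
gripper_width: 0.996
```

Run:
```python
from h import *
look('w15',.460,-.0167,.12)
```

```text
red [539, 252, 51, 8, 251] z50 [0.5904 0.0856] z10 [0.5951 0.1209]
yellow [531, 0, 57, 53, 2464] z50 [ 0.4626 -0.0155] z10 [0.4461 0.0031]
blue [270, 144, 103, 94, 3447] z50 [ 0.6246 -0.1025] z10 [ 0.6348 -0.0983]
blue [297, 190, 45, 42, 1516] z50 [ 0.6385 -0.0975] z10 [ 0.6511 -0.0925]
circ cols 460.0 589.0 rows -39.0 98.0
t 19.4 j [  6.377  28.159  -5.063   1.41  -57.083 -71.765] dx tilt deg (world x,y) [-0.164 -1.209] yaw 25.38 eff [ 4.000e-02 -4.365e+01  1.754e+01  3.980e+00 -5.000e-02  0.000e+00] vel [-0.02  1.27 -1.25 -0.13 -0.17  0.02]
t 19.4 tcp [ 0.6347 -0.0959  0.1384] w 0.997 F [-0.7 -0.1  0.2] delta tool [ 0.0173  0.1467 -0.1236] rows 3.85
```

View pics/w15.png

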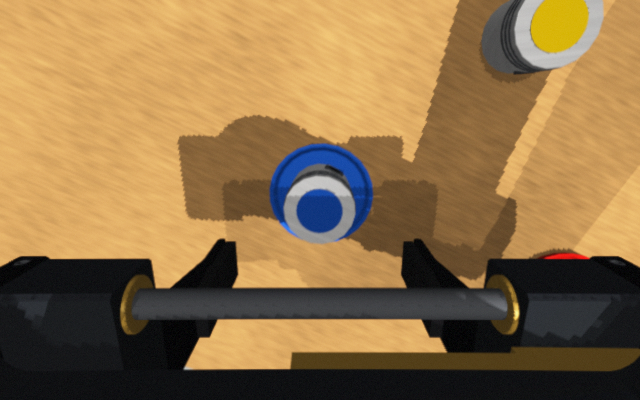

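Blue stands at (320,210), central in its dish. Now the yellow piston at about (.461, −.016).

Call:
apply_moves:
  xyz:
    - [0,0.021,-0.018]
    - [0.002,0.033,-0.028]
    - [0.003,0.034,-0.029]
    - [0.004,0.034,-0.029]
    - [0.004,0.022,-0.018]
    - [0,0,0]
  twist: [0,0,0,0,0,0]
  claw: [1,1,1,1,1,1]

```text
time_s: 20.0
tcp_pos: [0.4508, -0.0186, 0.1138]
ee_rot: [[-0.021, -0.425, 0.905], [-0.025, 0.905, 0.425], [-0.999, -0.013, -0.03]]
wrist_force: [-0.6, -0.4, -0.9]
gripper_width: 1.0
```

Run:
```python
from h import *
imaging.capture('top');imaging.capture('top');wrist('w16');st();to(.461,-.016,.036)
```

```text
yellow [294, 213, 50, 47, 1827] z50 [ 0.4632 -0.0163] z10 [ 0.4779 -0.0102]
blue [183, 337, 21, 34, 402] z50 [ 0.5916 -0.0594] z10 [ 0.6302 -0.0613]
t 20.15 j [ 18.846  14.02  -32.093   1.454 -45.196 -84.781] dx tilt deg (world x,y) [-0.897 -1.396] yaw 25.09 eff [  0.21 -27.47  13.23   3.    -0.18  -0.  ] vel [-0.74  0.76  1.96  0.31  0.04 -0.  ]
t 20.15 tcp [ 0.456  -0.0187  0.1151] w 1.001 F [-0.6  0.1  0.3] delta tool [0.079  0.0016 0.0076] rows 1.59
```

View pics/w16.png

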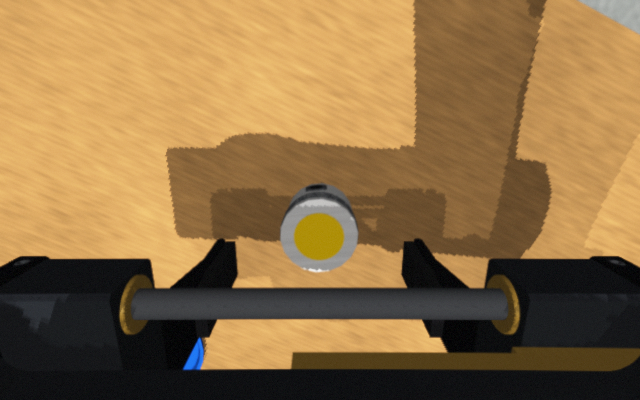

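The yellow crown is at (319,237), between the open jaws and clear of both fingers.

Call:
apply_moves:
  xyz:
    - [0.022,0.001,0.004]
    - [0.022,0,0]
    - [0.012,0,0]
    - [0,0,0]
  twist: [0,0,0,0]
  claw: [1,1,1,1]

```text
time_s: 20.55
tcp_pos: [0.4651, -0.018, 0.057]
ee_rot: [[-0.01, -0.422, 0.907], [-0.024, 0.906, 0.422], [-1.0, -0.017, -0.02]]
wrist_force: [-0.4, -0.2, -0.1]
gripper_width: 1.0
```

Run:
```python
from h import *
imaging.capture('top');st();to(.4622,-.0165,.034)
```

```text
t 20.6 j [ 18.597  19.95  -34.814   1.884 -36.166 -85.156] dx tilt deg (world x,y) [-0.514 -1.346] yaw 24.96 eff [  0.07 -30.05  11.28   2.53  -0.1   -0.  ] vel [ 0.25 -1.99  0.62  0.16 -0.53 -0.08]
t 20.6 tcp [ 0.4657 -0.0178  0.0577] w 1.001 F [-0.1  0.6  0.2] delta tool [ 0.0237  0.0031 -0.0022] rows 0.48
```

Call:
apply_moves:
  xyz:
    - [0.015,0.001,-0.003]
    - [0.008,0.001,-0.002]
    - [0,0,-0.002]
    - [0,0,0]
    - [0,0,0]
    - [0,0,0]
    - [0,0,0]
  twist: [0,0,0,0,0,0,0]
  claw: [1,0.8,0.65,0.65,0.3,0.3,0.3]

```text
time_s: 21.3
tcp_pos: [0.4636, -0.0193, 0.0375]
ee_rot: [[-0.0, -0.421, 0.907], [-0.022, 0.907, 0.421], [-1.0, -0.02, -0.01]]
wrist_force: [-0.4, -0.0, -2.6]
gripper_width: 0.616
```

Run:
```python
from h import *
imaging.capture('top');p=imaging.capture('wrist');save(p,'w17');st();to(.491,-.3945,.13)
```

```text
t 21.4 j [ 18.538  21.694 -36.642   2.205 -32.125 -85.483] dx tilt deg (world x,y) [-0.046 -1.252] yaw 24.92 eff [ -0.   -31.42  11.06   2.54  -0.09   0.  ] vel [ 0.05  0.26 -0.1   0.01 -0.    0.03]
t 21.4 tcp [ 0.4634 -0.0193  0.0373] w 0.613 F [-0.4 -0.1 -1.4] delta tool [-0.0845 -0.3536 -0.134 ] rows 7.75
```

View pics/w17.png

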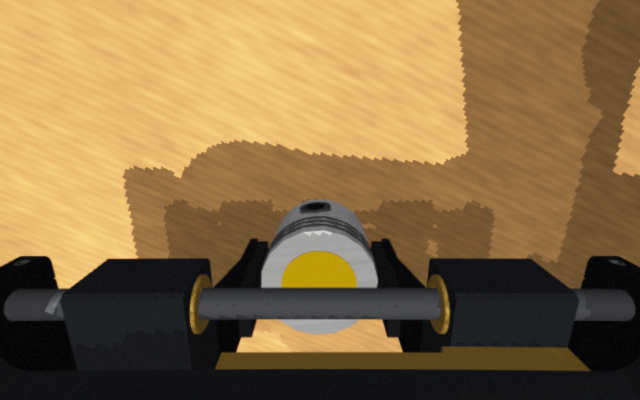

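Call:
apply_moves:
  xyz:
    - [-0.025,0,0]
    - [-0.04,0,0]
    - [-0.035,-0.01,-0.004]
    - [-0.003,-0.03,-0.011]
    - [0,-0.042,-0.016]
    - [0,-0.042,-0.016]
    - [0,-0.042,-0.016]
    - [0,-0.042,-0.016]
    - [0,-0.042,-0.016]
    - [0,-0.042,-0.016]
    - [0,-0.035,-0.013]
    - [0,-0.015,-0.006]
  twist: [0,0,0,0,0,0,0,0,0,0,0,0]
  claw: [0.3,0.3,0.3,0.3,0.3,0.3,0.3,0.3,0.3,0.3,0.3,0.3]

```text
time_s: 22.6
tcp_pos: [0.4902, -0.3933, 0.1518]
ee_rot: [[-0.003, -0.428, 0.904], [-0.022, 0.903, 0.428], [-1.0, -0.018, -0.012]]
wrist_force: [-0.2, 0.5, -1.6]
gripper_width: 0.616
```

Run:
```python
from h import *
imaging.capture('top')
look('w18',.491,-.3945,.06)
```

```text
yellow [270, 145, 101, 78, 5210] z50 [ 0.4765 -0.4005] z10 [ 0.486  -0.3968]
yellow [282, 251, 75, 37, 2226] z50 [ 0.5416 -0.3707] z10 [ 0.5615 -0.3622]
circ cols 267.0 369.0 rows 141.0 239.0
t 22.8 j [-23.183  25.791  -6.975   1.374 -56.974 -42.098] dx tilt deg (world x,y) [-0.207 -1.164] yaw 25.46 eff [-7.200e-01 -4.113e+01  1.791e+01  4.170e+00  2.000e-02  1.000e-02] vel [ 1.53 -1.1  -0.8   0.05  0.02  0.09]
t 22.8 tcp [ 0.4899 -0.39    0.1518] w 0.612 F [ 0.3  0.2 -2.1] delta tool [ 0.0918 -0.003   0.0001] rows 1.84
```

View pics/w18.png

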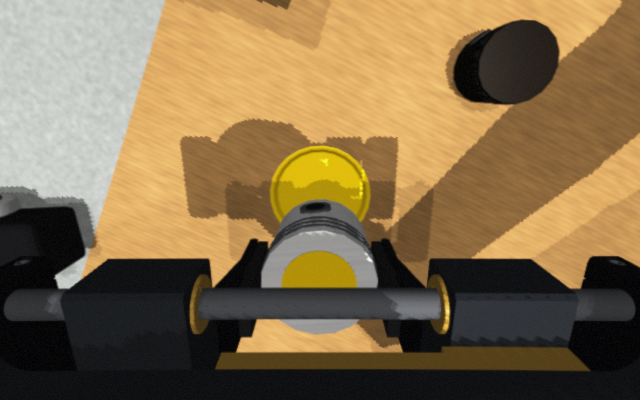

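Call:
apply_moves:
  xyz:
    - [0.02,0,0.002]
    - [0.03,-0.001,0.001]
    - [0.025,0,0]
    - [0.014,0,0]
    - [0,0,0]
  twist: [0,0,0,0,0]
  claw: [0.3,0.3,0.3,0.3,0.3]

```text
time_s: 23.3
tcp_pos: [0.4938, -0.3847, 0.0621]
ee_rot: [[-0.002, -0.437, 0.9], [-0.02, 0.899, 0.437], [-1.0, -0.017, -0.01]]
wrist_force: [-0.7, 1.0, -1.2]
gripper_width: 0.612
```

Run:
```python
from h import *
imaging.capture('wrist');st();to(.492,-.393,.042)
```

```text
t 23.35 j [-22.603  31.321 -12.252   1.539 -45.995 -42.548] dx tilt deg (world x,y) [-0.018 -1.192] yaw 25.91 eff [ -0.16 -43.41  15.28   3.57   0.08  -0.  ] vel [-0.4  -1.33  2.08  0.69 -0.31  0.13]
t 23.35 tcp [ 0.4945 -0.385   0.0632] w 0.617 F [-0.7  0.1 -2.1] delta tool [ 0.0213 -0.0057 -0.0055] rows 0.45
```

Call:
apply_moves:
  xyz:
    - [0.008,-0.005,-0.005]
    - [0.006,-0.001,-0.001]
    - [0.002,0,0]
    - [0,0,0]
  twist: [0,0,0,0]
  claw: [0.3,0.3,0.3,0.3]

```text
time_s: 23.75
tcp_pos: [0.4937, -0.3936, 0.0499]
ee_rot: [[0.005, -0.439, 0.898], [-0.024, 0.898, 0.439], [-1.0, -0.024, -0.006]]
wrist_force: [0.5, -0.2, -2.0]
gripper_width: 0.614
```

Run:
```python
from h import *
imaging.capture('wrist');st();to(.492,-.393,.041)
```

```text
t 23.8 j [-23.371  32.486 -12.437   1.623 -44.253 -41.716] dx tilt deg (world x,y) [ 0.317 -1.371] yaw 26.06 eff [ 2.000e-02 -4.421e+01  1.478e+01  3.410e+00  1.000e-02  0.000e+00] vel [ 0.02 -0.16  0.13  0.06 -0.08 -0.1 ]
t 23.8 tcp [ 0.4939 -0.3937  0.0501] w 0.612 F [ 0.3  0.4 -0.9] delta tool [ 0.009   0.0017 -0.0013] rows 0.19
```

Call:
apply_moves:
  xyz:
    - [0.005,0.001,-0.001]
    - [0.002,0,0]
    - [0.002,0,0]
    - [0.001,0,0]
  twist: [0,0,0,0]
  claw: [0.3,0.3,0.3,0.3]

```text
time_s: 24.2
tcp_pos: [0.4932, -0.3939, 0.0413]
ee_rot: [[0.007, -0.44, 0.898], [-0.025, 0.898, 0.44], [-1.0, -0.026, -0.004]]
wrist_force: [-1.2, 3.2, 8.0]
gripper_width: 0.613
```

Run:
```python
from h import *
imaging.capture('wrist');st();to(.492,-.393,.041)
```

```text
t 24.25 j [-23.401  33.039 -13.016   1.693 -42.997 -41.744] dx tilt deg (world x,y) [ 0.423 -1.441] yaw 26.08 eff [-3.700e-01 -4.175e+01  1.410e+01  3.240e+00  5.800e-01  1.000e-02] vel [-0.11 -0.16 -0.21 -0.09  0.21 -0.1 ]
t 24.25 tcp [ 0.4931 -0.3939  0.0414] w 0.615 F [-0.1  1.7  4.4] delta tool [ 0.0003  0.0013 -0.0006] rows 0.03
```

Call:
apply_moves:
  xyz:
    - [0,0,0]
    - [0,0,0]
    - [0,0,0]
    - [-0.03,0,0]
    - [-0.04,0,0]
    - [-0.04,0,0]
    - [-0.02,0,0]
    - [0,0,0]
    - [0,0,0]
  twist: [0,0,0,0,0,0,0,0,0]
  claw: [0.8,1,1,1,1,1,1,1,1]

```text
time_s: 25.15
tcp_pos: [0.4923, -0.3911, 0.1748]
ee_rot: [[0.007, -0.439, 0.898], [-0.026, 0.898, 0.44], [-1.0, -0.026, -0.005]]
wrist_force: [0.3, 1.0, -1.7]
gripper_width: 1.001
```

Run:
```python
from h import *
wrist('w19');st();to(.4,-.4,.2)
p=imaging.capture('top');save(p,'top2')
for c in H:
  for s_,ce,m in blobs(p,c):
    cs,_=cv2.findContours(m.astype(np.uint8),0,1);h=cv2.convexHull(max(cs,key=len));M=cv2.moments(h);uv=(M['m10']/M['m00'],M['m01']/M['m00'])
    print('top',c,s_.tolist(),'z54',ray(p,uv,.054)[:2].round(4),'z10',ray(p,uv,.01)[:2].round(4))
for q in ['piston_burnt_mid','filter_mid']:
    for o in imaging.regions_of(q,p)[:1]: print(q,o['p'],o['centre'])
p=imaging.capture('scene');save(p,'scene2')
```

```text
yellow [274, 138, 94, 90, 3177] z50 [ 0.482  -0.3983] z10 [ 0.4913 -0.3947]
yellow [299, 180, 41, 39, 1254] z50 [ 0.4952 -0.3934] z10 [ 0.5065 -0.389 ]
t 25.2 j [-23.172  24.522  -5.482   1.405 -59.066 -41.456] dx tilt deg (world x,y) [ 0.387 -1.477] yaw 26.08 eff [-0.000e+00 -3.938e+01  1.716e+01  3.820e+00 -2.000e-02 -0.000e+00] vel [ 0.02  1.01 -0.6   0.05 -0.04  0.02]
t 25.2 tcp [ 0.4923 -0.3912  0.1747] w 1.0 F [ 1.   0.2 -0.2] delta tool [-0.0257  0.032  -0.0869] rows 1.92
top red [245, 151, 34, 34, 447] z54 [0.6198 0.135 ] z10 [0.629 0.141]
top red [254, 159, 12, 12, 114] z54 [0.6276 0.1405] z10 [0.6371 0.1467]
top red [31, 256, 21, 19, 290] z54 [0.3711 0.6927] z10 [0.3685 0.7251]
top blue [338, 150, 32, 32, 335] z54 [ 0.6248 -0.0923] z10 [ 0.6342 -0.0971]
top blue [350, 156, 12, 12, 110] z54 [ 0.6359 -0.0984] z10 [ 0.6458 -0.1035]
top green [156, 182, 28, 32, 234] z54 [0.5443 0.3638] z10 [0.5498 0.3806]
top green [158, 193, 11, 10, 90] z54 [0.5445 0.3801] z10 [0.5501 0.3977]
filter_mid 0.64 [295.6, 101.7]
```

View pics/w19.png

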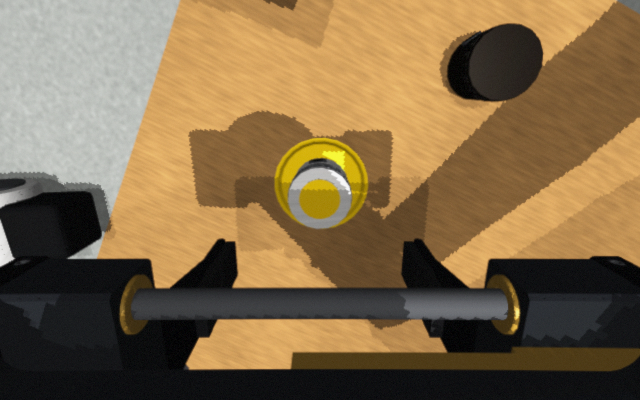

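View pics/top2.png

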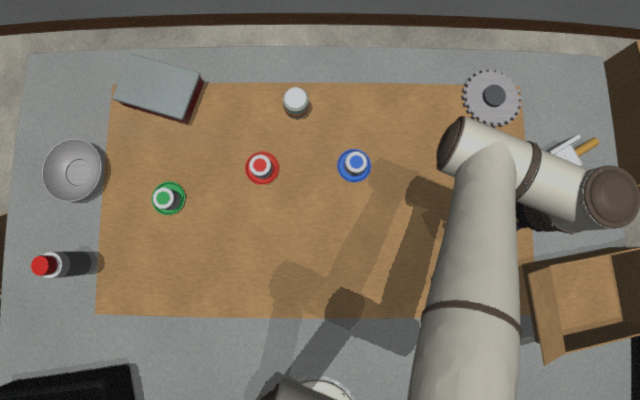

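View pics/scene2.png

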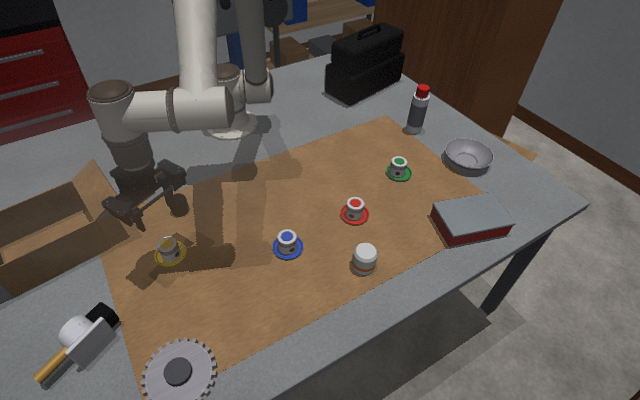

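All four pistons stand upright and central in their dishes: green (163,198), red (260,166), blue (356,162) in the top view, and yellow (320,198) in the wrist view. The filter is still at (296,102). The burnt piston is hidden from the top camera but stands in the wrist view; I'll check its position and hand in.

Run:
```python
from h import *
p=imaging.capture('wrist')
print(ray(p,(505,61),.05))
print(job.finish_job())
```

```text
[ 0.33920885 -0.31786812  0.05      ]
the job is handed in; nothing more can be done
None
```

All four marked pistons are standing crown up in the dish of their own colour, and the job is handed in at about 25 s of the 99 s allowed. Each piston was lowered until the wrist force showed contact, at most about 8 N, before I opened the jaws.

**Pistons:** in the last top and wrist pictures each piston looked upright. Its crown was within about 5 mm of the dish centre, against about 11 mm of clearance on the dish floor. The arm stood well above everything, with the jaws open.

**Oil filter:** it showed in the same place in the top view, with its centre within about 2 px of the first picture.

**Burnt piston:** the arm hid it from the top camera at the end, so the network did not find it in the last top picture. I read it by eye in the wrist view, at (0.339, −0.318) against (0.341, −0.307) at the start. That is about 11 mm apart. The first reading came from a mask centre and the last from a hand-picked pixel near the picture's edge. I put the gap down to measuring error, because the gripper never came near it.

**Tool tilt:** the tool drifted by up to about 2° during the moves. At the four set-downs it was between 1° and 1.6°.

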